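Put the sweet bin home and prove its lid hinge

TASK

Slide the pulled-out sweet bin back into the empty bay under the rack's shelf until it is fully home against the back panel. Then raise its lid to about 60 degrees from closed, let go completely for two seconds so that the hinge shows it holds the lid up by itself, and finally lower the lid gently until it is fully shut and let go. Keep the bin upright on the table and home while you work the lid, and leave the full bin next to it, the scoop, the cake stand and the vase where they are.

Things in the scene. Friction and masses are not known exactly. Their poses are not given: they have to be found in the camera images.
- bin: Loose sweet bin pulled out in front of its bay: white sides and rear deck, clear front and lid, sweets inside (fixed). 210 long (x), 130 wide (y); 110 high where a flat deck covers the rear 100; front wall 75 high, the lid slopes down to it over the front 110. About 0.9 kg. Origin: centre of underside; +x to the rear, which enters the bay first; front face at x = -105.
- bin_front (a point): Point on the outer front face of the bin, on its centre line, 65 above the table (the wall is flat, upright, 130 wide and 75 high). Axes as the bin's. Push here.
- bin_lid (a joint): Lid angle, rad: 0 shut (lid then slopes 17.7 degrees down to the front), growing as the front edge rises; 1.05 is 60 degrees; stop at 1.75. Friction hinge, about 0.12 N m both ways, lid about 0.12 kg: the lid stays where it is left and has to be brought down by hand.
- lid_hinge (a point): Middle of the hinge line, at the front edge of the deck: 5 to the rear of the bin's origin, 110 above the table. The lid turns about the bin's y axis through this point. Axes as the bin's.
- lid_knob (a point): Grip point of the black round knob on the lid: 68 from the hinge along the lid, 31 off the hinge plane along the lid's outer normal (this z; x points to the hinge). Lid panel 5 thick, 118 long, 130 wide. Knob 24 across at 22 to 38 off the plane, top at 41, stem 15 across. Pinch it across y from above; it turns in the fingers as the lid swings.
- rack: Fixed plywood rack, two bays side by side under one shelf. 318 wide (y), x from -45 (mouth) to 57. Shelf underside 118 up, 8 over the bin's deck; top 130; jars on it reach 195. Bays 144 wide, centre lines y = -75 (empty) and +75; middle partition 6 thick, outer panels 12. Back panel face at x = 45. Origin: on the table, in the middle; +x from the mouth into the bays.
- bay_home (a point): Where the bin's origin is when fully home in the empty bay: on the table, 105 before the back panel, on the bay's centre line (rack x = -60, y = -75). Axes as the rack's and as the bin's when home. The bin then sticks out 120 before the mouth, level with the full bin.
- full_bin: The same kind of bin, loose, already home in the other bay with its lid shut; 210 x 130 x 110, knob top about 130 above the table. Origin: centre of the underside.
- scoop: Aluminium sweet scoop lying on the table, 155 long, 46 wide, 31 high. Origin: underside, near the middle.
- cake_stand: White footed cake stand with four cupcakes (one piece), 150 in diameter, 125 high. Origin: centre of the foot.
- vase: Small white vase of flowers, foot 60 in diameter, blooms about 110 across, 160 high. Origin: centre of the underside.

How it is judged (in metres and radians):
On the way, in this order (a step that is already met when the one before it is completed fails the run):
1. the bin is fully home in the empty bay, its lid still shut (x of bin in the frame of bay_home above -0.007 m and horizontal distance between bin and bay_home below 0.012 m and angle between the x axis of bin and the x axis of rack, either way round below 0.08 rad and linear speed of bin below 0.02 m/s and value of joint bin_lid below 0.2 rad), for 0.2 s.
2. the lid, raised to 60 degrees give or take 20, stands by itself for 1.5 s with nothing of the robot touching it, the bin still home (value of joint bin_lid between 0.7 and 1.4 rad and velocity of joint bin_lid between -0.05 and 0.05 rad/s and contact force between each of the arm, the fingers and bin below 0.1 N and x of bin in the frame of bay_home above -0.01 m and horizontal distance between bin and bay_home below 0.014 m), for 1.5 s.
At the end, for the whole second after the job is handed in: The bin stands on the table in the empty bay, no more than 10 mm short of the back panel and within 14 mm of its home point, square to the rack within 0.08 rad; its lid is shut (within 0.06 rad); bin and lid are at rest and let go (value of joint bin_lid below 0.06 rad and x of bin in the frame of bay_home above -0.01 m and horizontal distance between bin and bay_home below 0.014 m and angle between the x axis of bin and the x axis of rack, either way round below 0.08 rad and angle between bin's own z axis and vertical below 0.03 rad and height (world z) of bin below 0.004 m and linear speed of bin below 0.01 m/s and velocity of joint bin_lid between -0.05 and 0.05 rad/s); the robot touches nothing.
It fails at once if the lid is slammed (closing faster than 2.5 rad/s) (velocity of joint bin_lid below -2.5 rad/s).
It fails at once if the bin is tipped or lifted (angle between bin's own z axis and vertical above 0.12 rad or height (world z) of bin above 0.015 m).
It fails at once if the full bin, scoop, cake stand or vase is disturbed (moved more than 15 mm) (distance of any of full_bin, scoop, cake_stand, vase from where it was at the start of the episode above 0.015 m).
It also fails if it takes over 61 s, if anything falls off the work surface, if the arm or the gripper's body presses on something with over 40 N, if the wrist force passes 120 N, or if a joint passes its speed limit or range.

ROBOT

A 6-joint arm with a two-finger parallel gripper is mounted at the origin on the work surface. World frame = base frame: x ahead of the robot, y to its left, z up, the work surface at z = 0. Lengths are in mm, angles in rad, forces in N, time in s.
With the tool pointing down it reaches from about 350 to 775 mm from the base axis. Payload 7.3 kg.
Tool frame: the origin (TCP) lies at the very end of the fingers, on their centre line; the grasp point (between the pads) lies 19 mm behind it; z points along the fingers, y is the line along which they close (so a half turn about z gives the same grasp; the last joint's range is limited). The gripper opens to 92 mm and grips with 3 to 60 N. Pads are 19 mm wide; open, the fingers measure 130 mm over their backs; the gripper's body (75 mm by 190 mm) begins 47 mm behind the grasp point.
Start: joints at [1.142, 0.342, 1.524, -0, 1.275, -0.146], TCP at [146.484, 504.17, 226.741] pointing down, gripper open.
Joint ranges: [-2.53, 2.53], [-0.77, 2.02], [0.04, 2.7], [-1, 4.14], [0.28, 2.66], [-3.11, 3.11]. Speed limits (rad/s): [2.57, 2.57, 3.14, 3.14, 3.14, 3.14].

INTERFACE

Orientations are given as [roll, pitch, yaw] about the fixed x, y, z axes, in that order (R = Rz(yaw) Ry(pitch) Rx(roll)).
In Python, from plant import get_obs, vision, workorder gives the robot as it stands.
- The arm moves only by the shell command python3 -m pendant 'ROWS' [OPENING]. ROWS is a JSON object of lists of equal length, an entry for each row: "dp": the shift along the tool's x, y, z in m, a list of three; "rotation": the turn, a rotation vector about the tool's x, y, z in rad, a list of three. A call has 1 to 8 rows; each row is the pose to reach, as a shift and turn from the pose commanded when the call began, along the tool's axes at that moment; what a row does not reach only later rows make up. A row lasts 1/8 s, in which the tool goes at most 62.5 mm and 10.7 degrees, less where a joint would pass 70% of its speed; a pose out of reach is approached as far as the arm can. A call with a gripper value outside its range is refused whole. OPENING is the finger opening in m, from 0 to 0.0918, set as the call begins (- or left out, the last holds). The fingers move at their own pace and stop on an object; the grip force is fixed at half the most. Time passes only in rows, so rows that repeat a pose let the fingers close. It gives the time, the measured TCP pose, the force, the opening and the grip force at its end, in the units of the state.
- get_obs(): the state, without advancing time (a new reading comes with each control period).
- vision.capture(name): name is "side" or "top" or "wrist"; returns a dict with "pixels" (400x640x3 uint8, red, green, blue), "vfov" (degrees; the focal length in pixels is half the picture's height over the tangent of half this angle, whatever the lens; pixels are square), "cx", "cy" (the principal point, pixels), "pose" (4x4, takes a point from camera to world coordinates); the wrist camera has in their place "T_tool_cam" (4x4, takes a point from camera to tool coordinates, whose origin is the TCP and whose axes are the flange's). Camera axes: x right, y up, looking along -z (the intrinsics and any distortion apply to the point x, -y, -z); pixel columns grow to the right and rows downward; lengths in mm; the calibration is good to about 2 mm. The wrist camera is an equidistant fisheye: a pixel r from the principal point sees the ray r / f radians off the axis. A picture is of the moment at which its call begins: read the wrist's pose just before it. There is no depth.
- workorder.close_job(): hands the job in; it is judged then, once.
The state is a dict: "time": time; "joint_positions": joint angles; "dq": joint speeds; "tau": joint torques, N m; "tool_pos": TCP position; "tcp_rot": TCP orientation; "contact_force": force on the tool from outside, world axes, zero at the start; "moment": the same for the moment, N m; "grip_width": finger opening in mm; "finger_force": force on a finger pad.
Only numpy, scipy, OpenCV 4.12 (cv2) and the standard library are available. Lean on these libraries where they do the work, as an engineer would, in place of code of your own. Each camera call takes 0.05 s, during which the arm holds its last target. There are 200 camera calls.

## Working session

There is one attempt and no reset: what is moved stays moved. The work goes in short steps, Python scripts to look and compute and a shell command to move; the robot and the scene stay as the last step left them, time stands still between calls to the robot, and variables do not carry over. Pictures are saved under pics/ and viewed, at most 13 in all, crops included, and the job is handed in when it is done.

```bash
ls; mkdir -p pics; python3 - <<'E'
from plant import get_obs, vision
import cv2,numpy as np,pickle
print(get_obs())
d={}
for n in("top","side"):
    c=vision.capture(n);d[n]=c
    cv2.imwrite(f"pics/{n}0.png",c["pixels"][:,:,::-1])
    print(n,{k:v for k,v in c.items() if k!="pixels"})
pickle.dump(d,open("cap0.pkl","wb"))
E
```

```text
pics
{'time': 0.0, 'joint_positions': array([ 1.14200316e+00,  3.42738178e-01,  1.52499776e+00,  1.43962461e-05,
        1.27537485e+00, -1.46019178e-01]), 'dq': array([ 0.00037902,  0.0014467 ,  0.00220618, -0.00283763,  0.00113667,
        0.00022504]), 'tau': array([-1.92736052e-04, -4.31245422e+01, -2.44220585e+01,  7.16987858e-02,
        5.62233967e-02, -1.41836672e-04]), 'tool_pos': array([146.30577508, 503.79548801, 226.04365268]), 'tcp_rot': array([-3.14009268e+00, -2.34509324e-04,  2.85881429e+00]), 'contact_force': array([ 0.17585453, -0.0775293 ,  0.02263574]), 'moment': array([ 0.00336116, -0.02937549,  0.00254769]), 'finger_force': 0.0, 'grip_width': 91.78212841558788}
top {'vfov': 46.01874678617208, 'cx': 320.09107309461825, 'cy': 192.66373053445272, 'pose': array([[-6.05118136e-02,  9.76314326e-01, -2.07722550e-01,
         4.19312377e+02],
       [-9.98167221e-01, -5.90368727e-02,  1.32983359e-02,
         3.08095667e+01],
       [ 7.20066144e-04,  2.08146547e-01,  9.78097386e-01,
         1.09401535e+03],
       [ 0.00000000e+00,  0.00000000e+00,  0.00000000e+00,
         1.00000000e+00]])}
side {'vfov': 56.46309925209464, 'cx': 318.296797919735, 'cy': 199.3924802249327, 'pose': array([[-5.92793584e-01,  4.86487338e-01, -6.41814487e-01,
         1.15777654e+02],
       [-8.05269686e-01, -3.46487691e-01,  4.81130973e-01,
         3.90320953e+02],
       [ 1.16833065e-02,  8.02045104e-01,  5.97149187e-01,
         5.48069221e+02],
       [ 0.00000000e+00,  0.00000000e+00,  0.00000000e+00,
         1.00000000e+00]])}
```

View pics/top0.png

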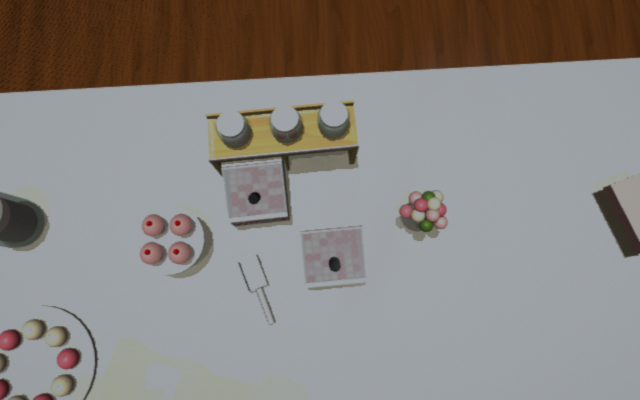

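View pics/side0.png

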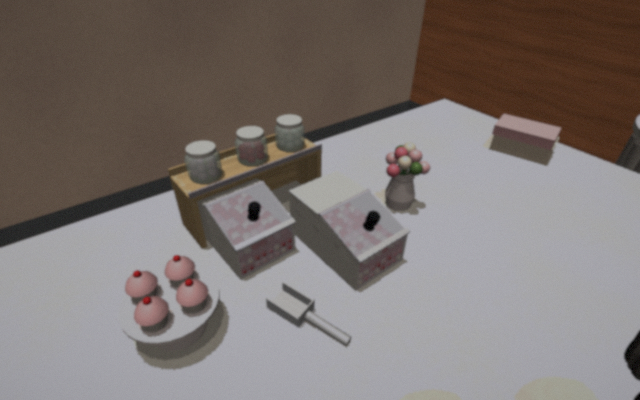

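Top: rack at about (283,130), full bin (255,190), pulled-out bin around (333,250) with its knob at (335,265), scoop (257,290) and vase (425,212). I'll enlarge both to read corners.

```bash
python3 - <<'E'
import cv2
t=cv2.imread("pics/top0.png")[90:300,200:380];s=cv2.imread("pics/side0.png")[130:290,160:420]
cv2.imwrite("pics/tc.png",cv2.resize(t,None,fx=2.8,fy=2.8,interpolation=cv2.INTER_CUBIC))
cv2.imwrite("pics/sc.png",cv2.resize(s,None,fx=3,fy=3,interpolation=cv2.INTER_CUBIC))
E
```

```text
(no output)
```

View pics/tc.png

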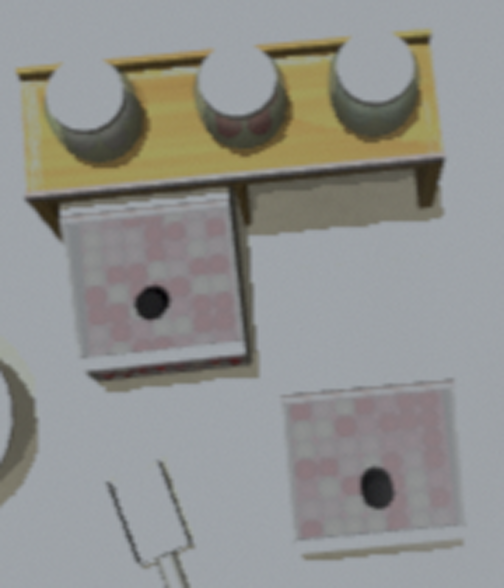

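View pics/sc.png

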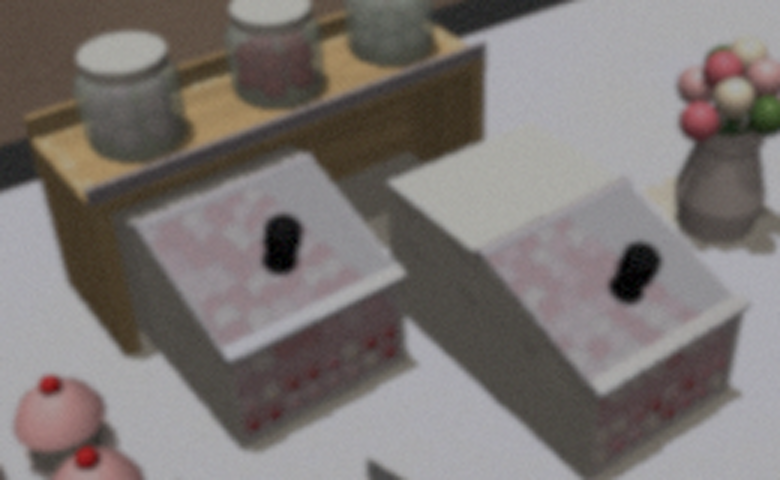

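```bash
cat >h.py <<'E'
import numpy as np,pickle
from scipy.optimize import least_squares
from scipy.spatial.transform import Rotation as R
def proj(c,P):
    T=np.linalg.inv(c["pose"]);q=P@T[:3,:3].T+T[:3,3]
    f=200/np.tan(np.radians(c["vfov"]/2))
    return np.c_[c["cx"]-f*q[:,0]/q[:,2],c["cy"]+f*q[:,1]/q[:,2]]
def place(p,P):
    return np.asarray(P,float)@R.from_euler('z',p[2]).as_matrix().T+[p[0],p[1],0]
def fit(cams,obs,p0,yaw=None):
    def res(p):
        return np.concatenate([(proj(cams[n],place(p,[o[0] for o in L]))-[o[1] for o in L]).ravel() for n,L in obs.items()])
    s=least_squares(res,p0,loss='soft_l1',x_scale=[1,1,.01])
    return s.x,res(s.x).reshape(-1,2)
E
python3 - <<'E'
from h import *
cams=pickle.load(open("cap0.pkl","rb"))
T=lambda u,v:(200+(u+.5)/2.8-.5,90+(v+.5)/2.8-.5)
S=lambda u,v:(160+(u+.5)/3-.5,130+(v+.5)/3-.5)
B={"top":[((5,65,110),T(284,397)),((5,-65,110),T(451,382)),((-107,65,76),T(298,543)),((-107,-65,76),T(464,527))],
"side":[((105,65,110),S(388,183)),((105,-65,110),S(528,127)),((5,65,110),S(480,250)),((5,-65,110),S(625,180)),((-107,65,76),S(600,390)),((-107,-65,76),S(745,303)),((-105,65,0),S(592,478)),((-105,-65,0),S(737,393))]}
F={"top":[((5,65,110),T(64,212)),((-107,65,76),T(85,360)),((-107,-65,76),T(245,346))],
"side":[((-107,65,76),S(230,360)),((-107,-65,76),S(405,272)),((-105,65,0),S(250,448)),((-105,-65,0),S(408,362))]}
K={"top":[((-45,159,130),T(28,198)),((-45,-159,130),T(442,158)),((-45,159,0),T(62,237))],
"side":[((-45,159,130),S(86,187)),((-45,-159,130),S(485,42)),((-45,159,0),S(130,353))]}
np.set_printoptions(precision=3,suppress=True)
o={}
for n,d in(("bin",B),("full",F),("rack",K)):
    p,r=fit(cams,d,[480,0,0]);o[n]=p;print(n,p,"\n",r.T)
k=o["rack"];print("home",place(k,[[-60,-75,0]]),"home from full",place([*o["full"][:2],k[2]],[[0,-150,0]]))
E
```

```text
bin [546.03   -1.585   0.047] 
 [[-0.642  1.155  0.192  1.709 -0.768  0.612 -0.417  0.496  0.015  0.549
  -1.251 -3.372]
 [-0.164 -1.37   1.996  1.051 -0.666 -2.904  1.304 -0.078  1.747 -0.047
   0.468 -2.553]]
full [697.28  158.731   0.046] 
 [[ 0.233 -0.877  1.284 -0.086  0.317 -2.513 -0.314]
 [ 0.84   1.381  0.146 -0.171  0.308 -1.456 -2.303]]
rack [761.057  90.207   0.035] 
 [[-0.037  0.86   0.235  0.951 -0.067 -1.565]
 [-1.081 -0.44   0.052  5.533  4.175  0.327]]
home [[703.721  13.151   0.   ]] home from full [[702.536   8.823   0.   ]]
```

```bash
cat >ov.py <<'E'
from h import *
import cv2,sys
def box(x0,x1,y0,y1,z0,z1):
    a=[(x,y,z) for x in(x0,x1) for y in(y0,y1) for z in(z0,z1)]
    return [(a[i],a[j]) for i in range(8) for j in range(i) if sum(u!=v for u,v in zip(a[i],a[j]))==1]
binw=[((105,-65,110),(105,65,110)),((5,-65,110),(5,65,110)),((-107,-65,75),(-107,65,75)),((-105,-65,0),(-105,65,0))]
for s in(-65,65): binw+=[((105,s,110),(5,s,110)),((5,s,110),(-107,s,75)),((-105,s,75),(-105,s,0)),((-105,s,0),(105,s,0)),((105,s,0),(105,s,110))]
rackw=box(-45,57,-159,159,118,130)+box(-45,57,147,159,0,118)+box(-45,57,-159,-147,0,118)+box(-45,57,-3,3,0,118)
def overlay(cams,items,out,tb=(190,90,390,300),sb=(160,120,420,300)):
    o=[]
    for n,b,f in(("top",tb,2),("side",sb,1.5)):
        im=np.ascontiguousarray(cams[n]["pixels"][:,:,::-1]);x0,y0,x1,y1=b;k=f*1.0
        c=cv2.resize(im[y0:y1,x0:x1],None,fx=k,fy=k,interpolation=cv2.INTER_CUBIC)
        for p,W,col in items:
            for a,e in W:
                q=(proj(cams[n],place(p,[a,e]))+.5-[x0,y0])*k-.5
                cv2.line(c,*[tuple(int(v*16) for v in w) for w in q],col,1,cv2.LINE_AA,4)
        o.append(c)
    h=max(c.shape[0] for c in o)
    cv2.imwrite(out,np.hstack([cv2.copyMakeBorder(c,0,h-c.shape[0],0,0,0) for c in o]))
E
python3 - <<'E'
from ov import *
cams=pickle.load(open("cap0.pkl","rb"))
overlay(cams,[([546,-1.6,.047],binw,(255,0,0)),([697.3,158.7,.046],binw,(255,0,255)),([763,90,.042],rackw,(0,160,0))],"pics/ov.png")
E
```

```text
(no output)
```

View pics/ov.png

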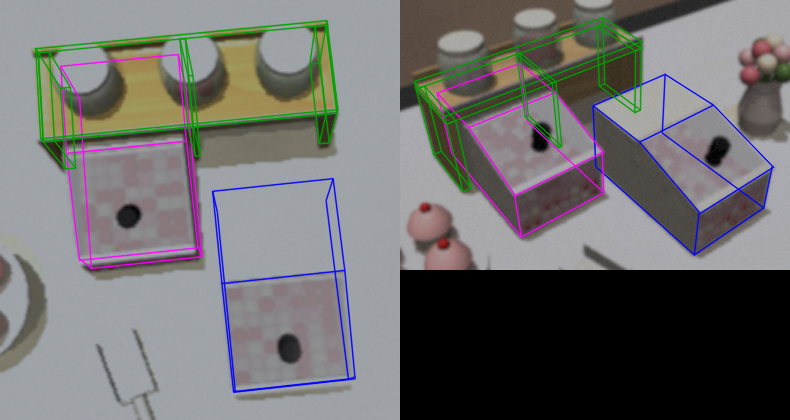

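Overlays agree well (bin (546,-2), yaw ≈0.045; home ≈ (705,11)). Plan: push with both spread fingers (outer width ~108), slightly tilted so that the body clears the knob.

```bash
cat >>h.py <<'E'
def tool(yaw,tilt=0):  # yaw: bin yaw; tilt>0: fingertips lead toward +x, body leans back
    return R.from_euler('z',yaw)*R.from_euler('y',-tilt)*R.from_euler('xyz',[np.pi,0,np.pi])
def rel(pos,Rt,o=None):
    if o is None:
        from plant import get_obs; o=get_obs()
    Rc=R.from_euler('xyz',o["tcp_rot"])
    return np.round(Rc.inv().apply(np.array(pos)-o["tool_pos"])/1000,4),np.round((Rc.inv()*Rt).as_rotvec(),3)
E
python3 - <<'E'
from h import *
T=tool(.045,.15);print(T.as_matrix())
for p in([330,330,240],[410,-8,200],[410,-8,58]): print(p,rel(p,T))
E
```

```text
[[-9.87770116e-01 -4.49848140e-02  1.49286852e-01]
 [-4.44796831e-02  9.98987671e-01  6.72244660e-03]
 [-1.49438132e-01  1.39645240e-16 -9.88771078e-01]]
[330, 330, 240] (array([-0.2249, -0.1157, -0.0138]), array([-0.026, -0.149, -0.327]))
[410, -8, 200] (array([-0.396 , -0.4179,  0.0266]), array([-0.026, -0.149, -0.327]))
[410, -8, 58] (array([-0.396 , -0.4177,  0.1686]), array([-0.026, -0.149, -0.327]))
```

```bash
python3 -m pendant '{"dp":[[-0.225,-0.116,-0.014],[-0.225,-0.116,-0.014],[-0.225,-0.116,-0.014],[-0.225,-0.116,-0.014],[-0.396,-0.418,0.027],[-0.396,-0.418,0.027],[-0.396,-0.418,0.027],[-0.396,-0.418,0.027]],"rotation":[[0,0,-0.16],[0,0,-0.327],[-0.026,-0.149,-0.327],[-0.026,-0.149,-0.327],[-0.026,-0.149,-0.327],[-0.026,-0.149,-0.327],[-0.026,-0.149,-0.327],[-0.026,-0.149,-0.327]]}' 0.07; python3 - <<'E'
from h import *
print(rel([410,-8,200],tool(.045,.15)),rel([410,-8,58],tool(.045,.15)))
E
```

```text
time: 1.1
tool_pos: [384.3, 93.4, 211.7]
tcp_rot: [3.14, 0.151, -3.096]
contact_force: [1.8, -0.1, 0.2]
grip_width: 69.8
finger_force: 0.0
(array([-0.0191, -0.1025,  0.0146]), array([0.001, 0.001, 0.   ])) (array([ 0.0022, -0.1027,  0.155 ]), array([0.001, 0.001, 0.   ]))
```

```bash
python3 -m pendant '{"dp":[[-0.019,-0.0515,0.0147],[-0.019,-0.1025,0.0147],[-0.01,-0.1027,0.075],[0.002,-0.1027,0.13],[0.002,-0.1027,0.155],[0.002,-0.1027,0.155],[0.002,-0.1027,0.155]],"rotation":[[0,0,0],[0,0,0],[0,0,0],[0,0,0],[0,0,0],[0,0,0],[0,0,0]]}'; python3 - <<'E'
from h import *
for d in (15,40,80): print(rel([410+d,-8+.079*d,58],tool(.045,.15)))
E
```

```text
time: 1.98
tool_pos: [410.7, -6.3, 59.0]
tcp_rot: [3.14, 0.152, -3.097]
contact_force: [0.4, -0.7, 0.0]
grip_width: 69.9
finger_force: 0.0
(array([-0.014 , -0.0012,  0.0031]), array([0.001, 0.002, 0.   ]))
(array([-0.0387, -0.0003,  0.0069]), array([0.001, 0.002, 0.   ]))
(array([-0.0784,  0.001 ,  0.013 ]), array([0.001, 0.002, 0.   ]))
```

```bash
python3 -m pendant '{"dp":[[-0.01,0.0,0.0025],[-0.018,0.0,0.0037],[-0.026,0.0,0.005],[-0.036,0.0003,0.0064],[-0.046,0.0006,0.008],[-0.056,0.001,0.0094],[-0.066,0.0013,0.011],[-0.074,0.0016,0.0122]],"rotation":[[0,0,0],[0,0,0],[0,0,0],[0,0,0],[0,0,0],[0,0,0],[0,0,0],[0,0,0]]}'; python3 - <<'E'
from ov import *
from plant import vision
cams={n:vision.capture(n) for n in("top","side")};pickle.dump(cams,open("cap1.pkl","wb"))
overlay(cams,[([546+52,-1.6+4.1,.045],binw,(255,0,0)),([697.3,158.7,.045],binw,(255,0,255)),([763,90,.044],rackw,(0,160,0))],"pics/ov1.png")
E
```

```text
time: 2.98
tool_pos: [484.3, -0.9, 57.1]
tcp_rot: [3.14, 0.148, -3.096]
contact_force: [-5.9, -0.6, 2.4]
grip_width: 69.8
finger_force: 2.8
```

View pics/ov1.png

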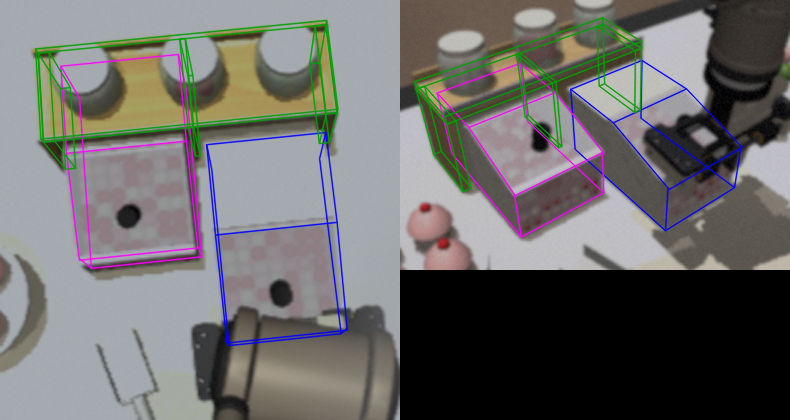

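```bash
python3 -m pendant '{"dp":[[-0.004,0.0013,0.0006],[-0.008,0.0027,0.0012],[-0.012,0.0042,0.0018],[-0.015,0.006,0.0023],[-0.015,0.006,0.0023]],"rotation":[[0,0,0],[0,0,0],[0,0,0],[0,0,0],[0,0,0]]}'; python3 - <<'E'
from ov import *
from plant import vision
import cv2
cams={n:vision.capture(n) for n in("top","side")};pickle.dump(cams,open("cap2.pkl","wb"))
x0,y0,k=270,150,6
im=np.ascontiguousarray(cams["top"]["pixels"][150:230,270:380,::-1]);c=cv2.resize(im,None,fx=k,fy=k,interpolation=cv2.INTER_CUBIC)
for p,W,col in (([612.5,9.,.045],binw,(255,0,0)),([763,90,.044],rackw,(0,160,0))):
    for a,e in W:
        q=(proj(cams["top"],place(p,[a,e]))+.5-[x0,y0])*k-.5
        cv2.line(c,*[tuple(int(v*16) for v in w) for w in q],col,1,cv2.LINE_AA,4)
cv2.imwrite("pics/c2.png",c)
E
```

```text
time: 3.7
tool_pos: [499.6, 5.5, 57.2]
tcp_rot: [3.14, 0.15, -3.097]
contact_force: [-2.2, -0.8, 1.3]
grip_width: 69.9
finger_force: 1.6
```

View pics/c2.png

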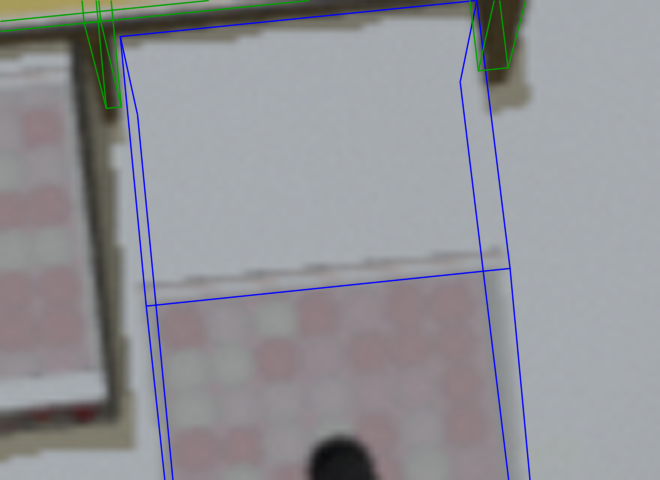

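```bash
python3 -m pendant '{"dp":[[-0.008,-0.0005,0.0012],[-0.016,-0.001,0.0024],[-0.024,-0.001,0.0036],[-0.032,-0.001,0.0048],[-0.040,-0.001,0.006],[-0.048,-0.001,0.0072],[-0.056,-0.001,0.0084],[-0.064,-0.001,0.0096]],"rotation":[[0,0,0],[0,0,0],[0,0,0],[0,0,0],[0,0,0],[0,0,0],[0,0,0],[0,0,0]]}'
```

```text
time: 4.8
tool_pos: [565.1, 7.4, 57.2]
tcp_rot: [3.14, 0.151, -3.097]
contact_force: [-4.2, 0.4, -2.8]
grip_width: 70.0
finger_force: 1.8
```

```bash
python3 -m pendant '{"dp":[[-0.004,0,0.0006],[-0.008,0,0.0012],[-0.012,0,0.0018],[-0.015,0,0.0022],[-0.015,0,0.0022]],"rotation":[[0,0,0],[0,0,0],[0,0,0],[0,0,0],[0,0,0]]}'
```

```text
time: 5.42
tool_pos: [580.3, 8.0, 57.5]
tcp_rot: [3.14, 0.152, -3.097]
contact_force: [-2.3, 0.2, -1.9]
grip_width: 70.2
finger_force: 1.0
```

```bash
python3 -m pendant '{"dp":[[-0.002,0,0.0003],[-0.004,0,0.0006],[-0.006,0,0.0009],[-0.006,0,0.0009]],"rotation":[[0,0,0],[0,0,0],[0,0,0],[0,0,0]]}'; python3 -m pendant '{"dp":[[-0.001,0,0.0001],[-0.002,0,0.0003],[-0.003,0,0.0005],[-0.003,0,0.0005]],"rotation":[[0,0,0],[0,0,0],[0,0,0],[0,0,0]]}'
```

```text
time: 5.92
tool_pos: [583.2, 8.3, 57.1]
tcp_rot: [3.14, 0.145, -3.097]
contact_force: [-12.8, -1.0, 6.5]
grip_width: 69.7
finger_force: 6.2
time: 6.42
tool_pos: [583.4, 8.5, 56.5]
tcp_rot: [3.139, 0.139, -3.097]
contact_force: [-23.3, -2.8, 12.4]
grip_width: 70.1
finger_force: 10.7
```

```bash
python3 -m pendant '{"dp":[[0.03,0,-0.004],[0.05,0,-0.06],[0.07,0,-0.12],[0.08,0,-0.16],[0.12,0,-0.16],[0.12,0,-0.16]],"rotation":[[0,0,0],[0,0,0],[0,0,0],[0,0,0],[0,0,0],[0,0,0]]}' 0.05; python3 - <<'E'
from ov import *
from plant import vision
import cv2
cams={n:vision.capture(n) for n in("top","side")};pickle.dump(cams,open("cap3.pkl","wb"))
L=np.array
Z=[]
for n,(x0,y0,x1,y1) in(("top",(270,120,360,225)),("side",(210,140,345,270))):
    k=4.4 if n=="top" else 2.9
    im=np.ascontiguousarray(cams[n]["pixels"][y0:y1,x0:x1,::-1]);c=cv2.resize(im,None,fx=k,fy=k,interpolation=cv2.INTER_CUBIC)
    for p,W,col in (([699.5,11.,.045],binw,(255,0,0)),):
        for a,e in W:
            q=(proj(cams[n],place(p,[a,e]))+.5-[x0,y0])*k-.5
            cv2.line(c,*[tuple(int(v*16) for v in w) for w in q],col,1,cv2.LINE_AA,4)
    Z.append(c)
h=max(c.shape[0] for c in Z)
cv2.imwrite("pics/c3.png",np.hstack([cv2.copyMakeBorder(c,0,h-c.shape[0],0,0,0) for c in Z]))
E
```

```text
time: 7.18
tool_pos: [445.4, 1.9, 198.6]
tcp_rot: [3.141, 0.153, -3.097]
contact_force: [1.2, 0.8, 0.5]
grip_width: 49.9
finger_force: 0.0
```

View pics/c3.png

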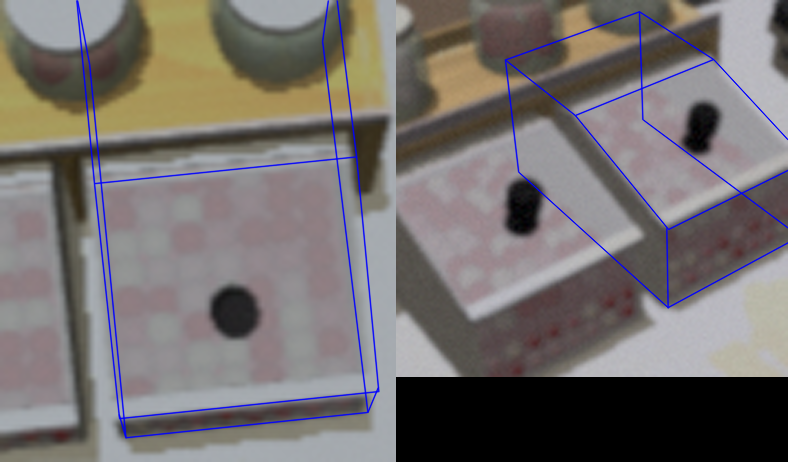

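```bash
python3 - <<'E'
from h import *
cams=pickle.load(open("cap3.pkl","rb"))
def ray(c,u,v,z):
    f=200/np.tan(np.radians(c["vfov"]/2));d=c["pose"][:3,:3]@[(u-c["cx"])/f,-(v-c["cy"])/f,-1];o=c["pose"][:3,3]
    return o+d*(z-o[2])/d[2]
# knob centroid by darkness
import cv2
for n,(x0,y0,x1,y1) in(("top",(312,178,335,203)),("side",(305,165,325,200))):
    g=cams[n]["pixels"][y0:y1,x0:x1].max(2);m=(g<75).astype(np.uint8)
    k,l,s,ce=cv2.connectedComponentsWithStats(m);i=1+s[1:,4].argmax();b=s[i];print(n,b,ce[i]+[x0,y0],[ray(cams[n],*(ce[i]+[x0,y0]),z).round(1) for z in(118,125)])
k=place([701,13,.045],[[-69.2,0,118.8]]);print("pred knob",k)
print(place([699.5,11,.045],[[-69.2,0,118.8]]))
E
```

```text
top [ 6  7 11 12 98] [322.75510204 190.5       ] [array([630.9,  11.6, 118. ]), array([629.4,  11.8, 125. ])]
side [  4  11  12  17 151] [314.61589404 183.82781457] [array([625.4,  18.3, 118. ]), array([617.1,  24.4, 125. ])]
pred knob [[631.87005318   9.88705087 118.8       ]]
[[630.37005318   7.88705087 118.8       ]]
```

```bash
python3 - <<'E'
from h import *
T=tool(.045,.15)
for p in([633,11,200],[633,11,101.5]): print(rel(p,T))
E
```

```text
(array([-0.1835,  0.0012,  0.0272]), array([ 0.001,  0.004, -0.001]))
(array([-0.1684,  0.0011,  0.1245]), array([ 0.001,  0.004, -0.001]))
```

```bash
python3 -m pendant '{"dp":[[-0.06,0,0.008],[-0.12,0.001,0.017],[-0.183,0.001,0.027],[-0.183,0.001,0.027],[-0.177,0.001,0.065],[-0.172,0.001,0.1],[-0.1684,0.001,0.1245],[-0.1684,0.001,0.1245]],"rotation":[[0,0,0],[0,0,0],[0,0,0],[0,0,0],[0,0,0],[0,0,0],[0,0,0],[0,0,0]]}' 0.05 && python3 - <<'E'
from ov import *
from plant import vision,get_obs
import cv2
print(rel([633,11,101.5],tool(.045,.15)))
c=vision.capture("side")["pixels"][120:260,220:400,::-1];w=vision.capture("wrist")["pixels"][:,:,::-1]
a=cv2.resize(c,(400,311),interpolation=cv2.INTER_CUBIC);b=cv2.resize(w[50:350,120:520],(400,300))
cv2.imwrite("pics/g4.png",np.hstack([a,cv2.copyMakeBorder(b,0,11,0,0,0)]))
E
```

```text
time: 8.28
tool_pos: [630.3, 11.5, 97.7]
tcp_rot: [3.139, 0.147, -3.097]
contact_force: [-0.2, 0.1, 0.4]
grip_width: 50.0
finger_force: 0.0
(array([-0.0033, -0.0006, -0.0034]), array([ 0.002, -0.003, -0.   ]))
```

View pics/g4.png

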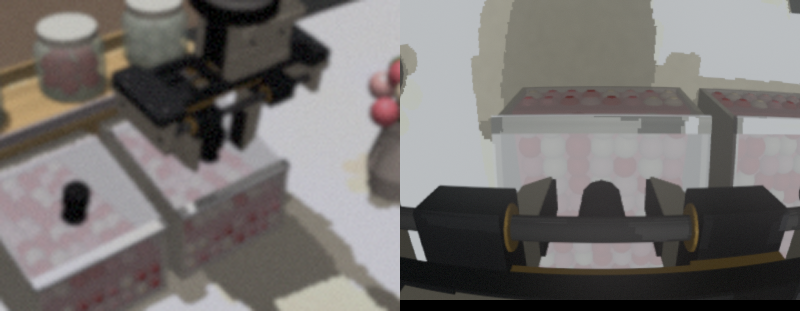

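The knob sits centred between the fingers. Correct by ~3 mm and close.

```bash
python3 -m pendant '{"dp":[[-0.003,-0.0004,-0.0034],[-0.003,-0.0004,-0.0034]],"rotation":[[0,0,0],[0,0,0]]}' 0.05; python3 -m pendant '{"dp":[[0,0,0],[0,0,0],[0,0,0],[0,0,0],[0,0,0],[0,0,0]],"rotation":[[0,0,0],[0,0,0],[0,0,0],[0,0,0],[0,0,0],[0,0,0]]}' 0.01; python3 - <<'E'
from h import *
from plant import get_obs
o=get_obs();Rc=R.from_euler('xyz',o["tcp_rot"]);yaw=R.from_euler('z',.045)
def k(t):
    s=.309-t; return np.array([5-68*np.cos(s)-31*np.sin(s),0,110-68*np.sin(s)+31*np.cos(s)])
for d in(4,8,12,16,20,24,28,32,36,40,44,48,52,56,60,62):
    print(d,np.round(Rc.inv().apply(yaw.apply(k(np.radians(d))-k(0)))/1000,4))
E
```

```text
time: 8.62
tool_pos: [634.9, 10.8, 105.3]
tcp_rot: [3.141, 0.154, -3.097]
contact_force: [0.9, 0.4, 0.1]
grip_width: 50.1
finger_force: 0.0
time: 9.38
tool_pos: [633.5, 11.2, 103.4]
tcp_rot: [3.14, 0.15, -3.097]
contact_force: [-2.1, 1.7, 1.2]
grip_width: 23.1
finger_force: 30.0
4 [-0.0016  0.     -0.005 ]
8 [-0.0035  0.     -0.0098]
12 [-0.0057  0.     -0.0145]
16 [-0.0083  0.     -0.0191]
20 [-0.0111  0.     -0.0234]
24 [-0.0143  0.     -0.0276]
28 [-0.0178  0.0001 -0.0315]
32 [-0.0215  0.0001 -0.0352]
36 [-0.0254  0.0001 -0.0386]
40 [-0.0296  0.0001 -0.0417]
44 [-0.034   0.0001 -0.0445]
48 [-0.0386  0.0001 -0.047 ]
52 [-0.0433  0.0001 -0.0491]
56 [-0.0482  0.0001 -0.051 ]
60 [-0.0532  0.0001 -0.0525]
62 [-0.0558  0.0001 -0.0531]
```

```bash
python3 -m pendant '{"dp":[[-0.0016,0,-0.005],[-0.0035,0,-0.0098],[-0.0057,0,-0.0145],[-0.0083,0,-0.0191],[-0.0083,0,-0.0191]],"rotation":[[0,0,0],[0,0,0],[0,0,0],[0,0,0],[0,0,0]]}'
```

```text
time: 10.0
tool_pos: [638.9, 11.2, 124.2]
tcp_rot: [3.14, 0.15, -3.097]
contact_force: [-3.9, 1.5, 0.3]
grip_width: 23.3
finger_force: 30.0
```

```bash
python3 -m pendant '{"dp":[[-0.0028,0,-0.0043],[-0.006,0,-0.0085],[-0.0095,0,-0.0124],[-0.0132,0,-0.0161],[-0.0171,0,-0.0195],[-0.0213,0,-0.0226],[-0.0257,0,-0.0254],[-0.0303,0,-0.0279]],"rotation":[[0,0,0],[0,0,0],[0,0,0],[0,0,0],[0,0,0],[0,0,0],[0,0,0],[0,0,0]]}'; python3 -m pendant '{"dp":[[-0.0047,0,-0.0021],[-0.0096,0,-0.004],[-0.0146,0,-0.0055],[-0.0172,0,-0.0061],[-0.0172,0,-0.0061]],"rotation":[[0,0,0],[0,0,0],[0,0,0],[0,0,0],[0,0,0]]}'
```

```text
time: 11.0
tool_pos: [665.0, 12.5, 156.3]
tcp_rot: [3.14, 0.151, -3.097]
contact_force: [-4.4, 1.8, -2.4]
grip_width: 23.0
finger_force: 30.0
time: 11.62
tool_pos: [681.6, 13.3, 165.2]
tcp_rot: [3.14, 0.153, -3.097]
contact_force: [-4.3, 3.1, 0.9]
grip_width: 22.7
finger_force: 30.0
```

```bash
python3 -m pendant '{"dp":[[0,0,0],[0,0,0],[0,0,0],[0,0,-0.01],[0,0,-0.03],[0,0,-0.05],[0,0,-0.06],[0,0,-0.06]],"rotation":[[0,0,0],[0,0,0],[0,0,0],[0,0,0],[0,0,0],[0,0,0],[0,0,0],[0,0,0]]}' 0.05; python3 - <<'E'
from ov import *
from plant import vision
import cv2
cams={n:vision.capture(n) for n in("top","side")};pickle.dump(cams,open("cap4.pkl","wb"))
c=cv2.resize(cams["side"]["pixels"][100:260,200:400,::-1],(560,448),interpolation=cv2.INTER_CUBIC)
cv2.imwrite("pics/u5.png",c)
E
python3 -m pendant '{"dp":[[0,0,0],[0,0,0],[0,0,0],[0,0,0],[0,0,0],[0,0,0],[0,0,0],[0,0,0]],"rotation":[[0,0,0],[0,0,0],[0,0,0],[0,0,0],[0,0,0],[0,0,0],[0,0,0],[0,0,0]]}'
python3 -m pendant '{"dp":[[0,0,0],[0,0,0],[0,0,0],[0,0,0],[0,0,0],[0,0,0],[0,0,0],[0,0,0]],"rotation":[[0,0,0],[0,0,0],[0,0,0],[0,0,0],[0,0,0],[0,0,0],[0,0,0],[0,0,0]]}'
```

```text
time: 12.62
tool_pos: [672.2, 12.5, 224.8]
tcp_rot: [3.141, 0.153, -3.097]
contact_force: [0.1, 0.6, -0.6]
grip_width: 50.0
finger_force: 0.0
time: 13.72
tool_pos: [671.9, 12.6, 223.7]
tcp_rot: [3.14, 0.151, -3.097]
contact_force: [-0.2, 0.3, 0.7]
grip_width: 50.0
finger_force: 0.0
time: 14.72
tool_pos: [671.9, 12.5, 223.7]
tcp_rot: [3.14, 0.151, -3.097]
contact_force: [0.2, -0.8, -0.8]
grip_width: 50.3
finger_force: 0.0
```

View pics/u5.png

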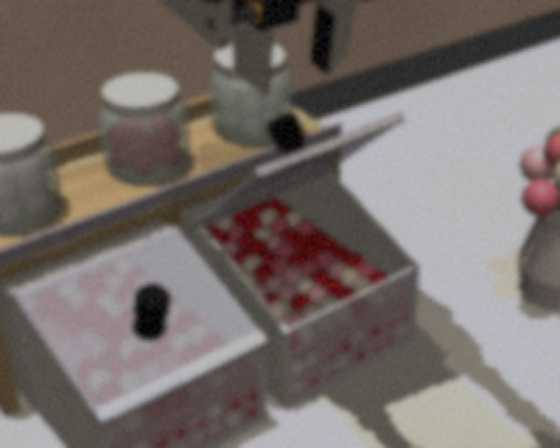

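Lid stands at about 60° by itself, bin still home. Regrip and lower.

```bash
python3 -m pendant '{"dp":[[0,0,0],[0,0,0],[0,0,0],[0,0,0.02],[0,0,0.04],[0,0,0.06],[0,0,0.06],[0,0,0.06]],"rotation":[[0,0,0],[0,0,0],[0,0,0],[0,0,0],[0,0,0],[0,0,0],[0,0,0],[0,0,0]]}' 0.05; python3 -m pendant '{"dp":[[0,0,0],[0,0,0],[0,0,0],[0,0,0],[0,0,0],[0,0,0]],"rotation":[[0,0,0],[0,0,0],[0,0,0],[0,0,0],[0,0,0],[0,0,0]]}' 0.01
```

```text
time: 15.72
tool_pos: [681.2, 13.0, 165.3]
tcp_rot: [3.14, 0.152, -3.097]
contact_force: [-0.7, 0.0, -0.6]
grip_width: 49.9
finger_force: 0.0
time: 16.48
tool_pos: [680.9, 13.3, 164.7]
tcp_rot: [3.14, 0.151, -3.097]
contact_force: [-1.7, 2.1, 4.1]
grip_width: 22.8
finger_force: 30.0
```

```bash
python3 -m pendant '{"dp":[[0.0026,0,0.0006],[0.0076,0,0.0021],[0.0125,0,0.004],[0.0172,0,0.0061],[0.0218,0,0.0086],[0.0262,0,0.0114],[0.0304,0,0.0145],[0.0343,0,0.0179]],"rotation":[[0,0,0],[0,0,0],[0,0,0],[0,0,0],[0,0,0],[0,0,0],[0,0,0],[0,0,0]]}'
```

```text
time: 17.48
tool_pos: [649.4, 11.7, 141.2]
tcp_rot: [3.14, 0.15, -3.097]
contact_force: [3.3, 2.9, 2.5]
grip_width: 23.2
finger_force: 30.0
```

```bash
python3 -m pendant '{"dp":[[0.0037,0,0.0037],[0.0072,0,0.0076],[0.0104,0,0.0118],[0.0132,0,0.0161],[0.0158,0,0.0207],[0.018,0,0.0254],[0.0199,0,0.0302],[0.0207,0,0.0325]],"rotation":[[0,0,0],[0,0,0],[0,0,0],[0,0,0],[0,0,0],[0,0,0],[0,0,0],[0,0,0]]}'; python3 -m pendant '{"dp":[[0.0004,0,0.0012],[0.0008,0,0.0027],[0.001,0,0.0035],[0.001,0,0.0035]],"rotation":[[0,0,0],[0,0,0],[0,0,0],[0,0,0]]}'
```

```text
time: 18.48
tool_pos: [633.9, 10.9, 105.9]
tcp_rot: [3.14, 0.15, -3.097]
contact_force: [0.3, 2.5, 4.0]
grip_width: 22.5
finger_force: 30.0
time: 18.98
tool_pos: [633.6, 11.0, 103.0]
tcp_rot: [3.14, 0.151, -3.097]
contact_force: [-0.4, 2.4, 5.0]
grip_width: 22.7
finger_force: 30.0
```

```bash
python3 -m pendant '{"dp":[[0,0,0.001],[0,0,0.002],[0,0,0.003],[0,0,0.003]],"rotation":[[0,0,0],[0,0,0],[0,0,0],[0,0,0]]}'
```

```text
time: 19.48
tool_pos: [633.7, 10.9, 102.7]
tcp_rot: [3.141, 0.152, -3.096]
contact_force: [-10.7, 2.0, 23.4]
grip_width: 22.8
finger_force: 30.0
```

```bash
python3 -m pendant '{"dp":[[0,0,-0.003],[0,0,-0.003]],"rotation":[[0,0,0],[0,0,0]]}';python3 -m pendant '{"dp":[[0,0,0],[0,0,0],[0,0,0],[0,0,-0.01],[0,0,-0.03],[0,0,-0.06],[0.05,0,-0.1],[0.1,0,-0.1]],"rotation":[[0,0,0],[0,0,0],[0,0,0],[0,0,0],[0,0,0],[0,0,0],[0,0,0],[0,0,0]]}' 0.05;python3 -m pendant '{"dp":[[0.06,0,0],[0.08,0,0],[0.08,0,0]],"rotation":[[0,0,0],[0,0,0],[0,0,0]]}'; python3 - <<'E'
from ov import *
from plant import vision
import cv2
cams={n:vision.capture(n) for n in("top","side")};old=pickle.load(open("cap3.pkl","rb"))
Z=[]
for c in(old,cams):
    a=cv2.resize(c["top"]["pixels"][125:225,270:360,::-1],(396,440),interpolation=cv2.INTER_CUBIC);Z.append(a)
cv2.imwrite("pics/f6.png",np.hstack(Z))
for n,(x0,y0,x1,y1) in(("top",(285,150,345,205)),("side",(220,150,325,240))):
    A,B=[np.float32(cv2.cvtColor(c[n]["pixels"][y0:y1,x0:x1],cv2.COLOR_RGB2GRAY)) for c in(old,cams)]
    print(n,cv2.phaseCorrelate(A,B))
E
```

```text
time: 19.73
tool_pos: [633.5, 10.9, 102.9]
tcp_rot: [3.14, 0.151, -3.097]
contact_force: [-2.2, 2.2, 7.7]
grip_width: 22.7
finger_force: 30.0
time: 20.72
tool_pos: [520.4, 5.4, 189.8]
tcp_rot: [-3.142, 0.157, -3.096]
contact_force: [-0.2, 0.3, -0.3]
grip_width: 50.3
finger_force: 0.0
time: 21.1
tool_pos: [440.2, 2.2, 175.3]
tcp_rot: [3.14, 0.152, -3.097]
contact_force: [0.5, 0.1, 0.1]
grip_width: 50.0
finger_force: 0.0
top ((0.13494938690041636, 0.05682656042851164), 0.9742617971367307)
side ((0.11563895383468292, -0.03573567250284526), 1.002948007073422)
```

View pics/f6.png

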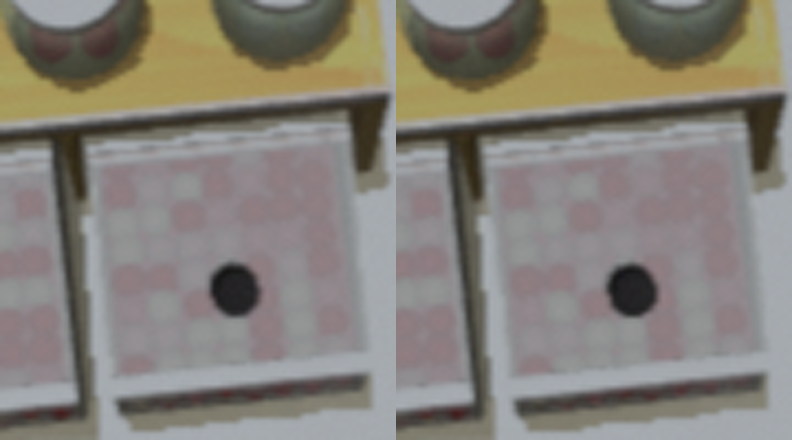

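Before and after are identical to about 0.1 px: the bin is home and the lid is shut, with the knob at the same pixels as before.

```bash
python3 -c "
from plant import workorder
print(workorder.close_job())"
```

```text
the job is handed in; nothing more can be done
None
```

The bin is home in the empty bay. The lid stood by itself at about 60° for over two seconds and is now shut and released. I handed the job in at about 21 s; no verdict came back.

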